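# Fit the shared hob knob to the pot's gas valve and hold it in

## Robot

A 7-joint arm with a two-finger parallel gripper is mounted at the origin on the work surface. World frame = base frame: x ahead of the robot, y to its left, z up, the work surface at z = 0. Lengths are in m, angles in rad, forces in N, time in s.
With the tool pointing down it reaches from about 0.425 to 0.975 m from the base axis. Payload 16.7 kg.
Tool frame: the origin (TCP) lies at the very end of the fingers, on their centre line; the grasp point (between the pads) lies 19 mm behind it; z points along the fingers, y is the line along which they close (so a half turn about z gives the same grasp; the last joint's range is limited). The gripper opens to 85 mm and grips with 20 to 120 N. Pads are 22 mm wide; open, the fingers measure 114 mm over their backs; the gripper's body (76 mm by 85 mm) begins 54 mm behind the grasp point. The pads swing forward as they close: fully open they stand 13 mm farther back than shut.
Start: joints at [-1.3, 0.426, 0.074, 1.606, -0.034, 1.111, -0.067], TCP at [0.275, 0.616, 0.231] pointing down, gripper open.
Joint ranges: [-2.85, 2.85], [-0.5, 2.14], [-1.23, 1.37], [0.21, 2.46], [-1.02, 4.16], [0.16, 2.05], [-2.73, 2.73]. Speed limits (rad/s): [1.89, 1.89, 2.39, 2.39, 3.01, 3.01, 3.01].

## Interface

Orientations are given as a unit quaternion [x, y, z, w].
In Python, from rig import arm gives the robot as it stands.
- The arm moves only by the tool send_rows, never from a script. Its argument "plan" is a list of rows, each an object with "turn": the turn, a rotation vector about the tool's x, y, z in units of 0.12 rad (1.0 is 0.12 rad), a list of three; "delta_pos": the shift along the tool's x, y, z in units of 20 mm (1.0 is 20 mm), a list of three; "grip": the gripper's target within -1 to 1 (fully open at 1, half-way at 0, shut at -1). In form: [{"turn": [ax, ay, az], "delta_pos": [dx, dy, dz], "grip": grip}, ...]. A call has 1 to 10 rows; each row shifts and turns the commanded pose from where the row before left it, along the tool's axes as they then stand; what a row does not reach is not made up. A row lasts 1/12 s, in which the tool goes at most 41.7 mm and 7.16 degrees, less where a joint would pass 70% of its speed; a pose out of reach is approached as far as the arm can. A call with a number of a shift or a turn outside -1 to 1 is refused whole. A call with a gripper value outside its range is refused whole. The fingers move at their own pace and stop on an object; "squeeze" is the grip in N (left out, the last holds). Time passes only in rows, so rows that do not move let the fingers close. It gives the time, the measured TCP pose, the force, the opening and the grip force at its end, in the units of the state.
- arm.get_obs(): the state, without advancing time (a new reading comes with each control period).
- arm.capture(name): name is "scene" or "top" or "wrist"; returns the picture (384x512x3 uint8, red, green, blue); there is no depth.
- arm.get_calibration(name): a dict with "fx", "fy", "cx", "cy" (pixels), "view" (4x4, takes a point from world to camera coordinates); the wrist camera has in their place "mount" (4x4, takes a point from camera to tool coordinates, whose origin is the TCP and whose axes are the flange's). Camera axes: x right, y up, looking along -z (the intrinsics and any distortion apply to the point x, -y, -z); pixel columns grow to the right and rows downward; lengths in m; the calibration is good to about 2 mm. A picture is of the moment at which its call begins: read the wrist's pose just before it. get_calibration takes no time and is no camera call.
- arm.finish_job(): hands the job in; it is judged then, once.
Trained networks look in the newest picture that a camera, given by its name, has taken for a name from the list of things; names that differ only in an ending like _2 or _b are one class to them, and where a whole thing is asked for, a point or a joint stands for the part that bears it (a point fixed in the world has none). Each returns a list of dicts, best first, with "p" (0 to 1); they miss things now and then, are a little off and sometimes report something else, mostly with a low value. They report only what shows in the picture. A call takes as long as a camera call. They do not tell look-alikes from the thing itself.
- arm.trace(camera, query): "mask" (384x512 bool, what is visible of it).
- arm.mark_of(camera, query): "centre" ([x, y, z] in m, in the coordinates of the camera as it stood for that picture, good to about 4 mm: a listed point, or the origin of a listed thing).
The state is a dict: "time": time; "qpos": joint angles; "joint_velocities": joint speeds; "tau": joint torques, N m; "eef_pos": TCP position; "orientation": TCP orientation; "ft_force": force on the tool from outside, world axes, zero at the start; "ft_torque": the same for the moment, N m; "gripper_width": opening from 0.0 (shut) to 1.0 (fully open); "grasp_force": force on a finger pad.
Only numpy, scipy, OpenCV 4.12 (cv2) and the standard library are available. Lean on these libraries where they do the work, as an engineer would, in place of code of your own. Each camera call takes 0.05 s, during which the arm holds its last target. There are 200 camera calls.

## Task

The two-burner hob has only one knob left for its two valves. Pick the black knob up off the desk and fit it on the bare D-shaped valve shaft on the same side of the hob as the deep two-handled pot (not the shallow dish's valve, which must not be pushed in), turned so that the knob's flat matches the shaft's. Push it fully home and then all the way down against the valve's spring, and finish there, the gripper still on the knob and keeping it pressed in; leave the pot, the dish and everything else standing where it is.

Things in the scene. Friction and masses are not known exactly. Their poses are not given: they have to be found in the camera images.
- knob: Loose black round knob, 36 mm wide, 34 mm tall, about 60 g, upright on the desk left of the hob. Origin: centre of its underside; z up its axis. A D-shaped blind bore 16 mm deep, 16 mm across, opens in the underside; its flat, 3.1 mm off the axis, is on the +x side. A white pointer line on top runs from the centre to the rim along +x, over the flat. Its upper 17 mm is a plain cylinder.
- hob: Fixed steel two-burner hob, 320 (x) by 460 (y) by 70 mm high. Origin: centre of its underside, on the desk. +x points away from the robot within 10 degrees, +y to the robot's left. Burners at x +50, y +115 (left) and y -115 mm (right), pan supports 85 mm above the desk. Valve shafts on the strip nearest the robot at x -120, y +80 (left) and y -80 mm (right), each for the burner on its own side.
- shaft_left_tip (a point): Centre of the top of the left valve shaft (hob's +y side), 100 mm above the desk when out. Upright brass D-shaft, 14 mm wide, flat 2.5 mm off the axis, chamfer on top, 30 mm above the hob's top, in a fixed collar 50 mm wide, 3 mm high. +x of this frame: the way the flat faces; a small black mark on the collar lies on that side. It never turns; the knob goes on within 0.15 rad of it.
- shaft_right_tip (a point): The same for the right valve shaft (hob's -y side), with its own direction of the flat. On either shaft the knob is fully on when the shaft's top is 16 mm inside it: the knob's underside is then 14 mm above the hob's top (84 mm above the desk) with the valve out, and 76 mm above the desk with the valve pushed to its stop.
- shaft_left (a joint): How far the left valve shaft is pushed down, m: 0 out (start), 0.008 at its stop. Springy: starts to move at 3 N, about 6.5 N at 0.005, 8.6 N at 0.008; it comes back up when let go.
- shaft_right (a joint): The same for the right valve shaft.
- pot: Deep steel pot on one of the two burners, 148 mm wide, 75 mm tall, open, with two loop handles, instruments lying inside. Origin: centre of its underside (85 mm above the desk); z up. The burner it stands on decides which valve is used.
- dish: Shallow steel dish on the other burner, 140 mm wide, 22 mm tall, no handles. Origin: centre of its underside.
- jar: Bystander: small jar standing on the desk, 50 mm wide, 75 mm tall. Origin: centre of its underside.
- tape: Bystander: roll of tape lying flat, 84 mm wide, 25 mm high. Origin: centre of its underside.
- clippers: Bystander: black hair clippers lying flat, 160 mm long (along x), 44 mm wide, 36 mm high. Origin: under the handle's middle.
- padlock: Bystander: brass padlock lying flat, about 55 by 38 mm, 14 mm high. Origin: under its case.
- tin: Bystander: flat round metal tin, 56 mm wide, 20 mm high. Origin: centre of its underside.
- bowl: Bystander: empty steel bowl to the right of the hob, 110 mm wide, 45 mm high. Origin: centre of its underside.
- bottle: Bystander: amber bottle to the right of the hob, 60 mm wide, 150 mm tall. Origin: centre of its underside.
There are look-alikes about, which are no part of the job. Of the things shaped like the knob, the black one is meant.

How it is judged:
On the way, in this order (a step that is already met when the one before it is completed fails the run):
1. the knob is lifted off the desk (height (world z) of knob above 0.03 m), for 0.1 s.
2. the knob is fully on the shaft on the pot's side and pressed in (((y of pot in the frame of hob above 0.05 m and horizontal distance between knob and shaft_left_tip below 0.004 m and z of shaft_left_tip in the frame of knob above 0.0148 m and angle between the x axis of knob and the x axis of shaft_left_tip, either way round below 0.4 rad and angle between knob's own z axis and vertical below 0.12 rad and value of joint shaft_left above 0.005 m) or (y of pot in the frame of hob below -0.05 m and horizontal distance between knob and shaft_right_tip below 0.004 m and z of shaft_right_tip in the frame of knob above 0.0148 m and angle between the x axis of knob and the x axis of shaft_right_tip, either way round below 0.4 rad and angle between knob's own z axis and vertical below 0.12 rad and value of joint shaft_right above 0.005 m))), for 0.3 s.
At the end, for the whole second after the job is handed in: Through the last second, on the pot's side: knob within 4 mm of the shaft's axis, shaft at least 14.8 mm inside it, flats matched within 0.4 rad, knob upright within 0.12 rad, that valve pushed in at least 5 of its 8 mm, and the fingers touching the knob with over 2 N (((y of pot in the frame of hob above 0.05 m and horizontal distance between knob and shaft_left_tip below 0.004 m and z of shaft_left_tip in the frame of knob above 0.0148 m and angle between the x axis of knob and the x axis of shaft_left_tip, either way round below 0.4 rad and angle between knob's own z axis and vertical below 0.12 rad and value of joint shaft_left above 0.005 m) or (y of pot in the frame of hob below -0.05 m and horizontal distance between knob and shaft_right_tip below 0.004 m and z of shaft_right_tip in the frame of knob above 0.0148 m and angle between the x axis of knob and the x axis of shaft_right_tip, either way round below 0.4 rad and angle between knob's own z axis and vertical below 0.12 rad and value of joint shaft_right above 0.005 m)) and contact force between the fingers and knob above 2 N); the arm keeps its last pose, push and grip.
It fails at once if the valve on the dish's side is pushed in by over 3 mm ((y of pot in the frame of hob above 0 m and value of joint shaft_right above 0.003 m) or (y of pot in the frame of hob below 0 m and value of joint shaft_left above 0.003 m)).
It fails at once if the pot, the dish or a bystander is moved by over 25 mm (distance of any of pot, dish, jar, tape, clippers, padlock, tin, bowl, bottle from where it was at the start of the episode above 0.025 m).
It also fails if it takes over 38 s, if anything falls off the work surface, if the arm or the gripper's body presses on something with over 40 N, if the wrist force passes 120 N, or if a joint passes its speed limit or range.

## Working session

There is one attempt and no reset: what is moved stays moved. The work goes in short steps, Python scripts to look and compute and a tool call to move; the robot and the scene stay as the last step left them, time stands still between calls to the robot, and variables do not carry over. Pictures are saved under pics/ and viewed, at most 10 in all, crops included, and the job is handed in when it is done.

Besides the shell and the picture viewer there is one more tool, called after "Request:" as name(argument=value, ...), one argument or row to a line, values as JSON. send_rows: Moves the arm, as the interface text tells. Shifts and turns lie within -1 to 1; 1 stands for 20 mm of shift or 0.12 rad of turn. Its arguments: {"type":"object","properties":{"plan":{"type":"array","items":{"type":"object","properties":{"turn":{"type":"array","items":{"type":"number"}},"delta_pos":{"type":"array","items":{"type":"number"}},"grip":{"type":"number"}}}},"squeeze":{"type":"number"}},"required":["plan"]}

```bash
mkdir -p pics; ls; cat > h.py <<'E'
import numpy as np, cv2
from rig import arm
from scipy.spatial.transform import Rotation as R
def cam2world(name):
    c=arm.get_calibration(name)
    if 'view' in c: return c,np.linalg.inv(np.array(c['view']))
    o=arm.get_obs(); T=np.eye(4); T[:3,:3]=R.from_quat(o['orientation']).as_matrix(); T[:3,3]=o['eef_pos']
    return c,T@np.array(c['mount'])
def pix2z(c,W,u,v,z):
    if 'distortion' in c or 'dist' in c: pass
    d=W[:3,:3]@np.array([(u-c['cx'])/c['fx'],-(v-c['cy'])/c['fy'],-1]); o=W[:3,3]
    return o+d*(z-o[2])/d[2]
def proj(c,W,p):
    q=np.linalg.inv(W)@np.append(p,1); return np.array([c['cx']-c['fx']*q[0]/q[2],c['cy']+c['fy']*q[1]/q[2]])
def save(n,im): cv2.imwrite('pics/'+n+'.png',im[:,:,::-1])
E
python3 - <<'E'
from h import *
print(arm.get_calibration('top').keys(),arm.get_obs())
ims=[]
for n in ['top','scene']:
    im=arm.capture(n);save(n,im);c,W=cam2world(n)
    print(n,c['fx'],{k:v for k,v in c.items() if k not in('view',)})
    for q in ['knob','hob','shaft_left_tip','shaft_right_tip','pot','dish']:
        for r in arm.mark_of(n,q)[:4]:
            p=(W@np.append(r['centre'],1))[:3]; print(n,q,round(r['p'],2),p.round(3),proj(c,W,p).round())
E
```

```text
pics
dict_keys(['fx', 'fy', 'cx', 'cy', 'view']) {'time': 0.0, 'qpos': array([-1.30047348,  0.42672014,  0.07387376,  1.60661868, -0.03409148,
        1.11082536, -0.06711444]), 'joint_velocities': array([-0.00054208,  0.00043366,  0.00119111,  0.00073069,  0.0016918 ,
        0.00028243, -0.00045049]), 'tau': array([ 3.58362990e-05, -9.49815130e+01,  3.76088485e+00, -4.63520730e+01,
        1.92711566e-02,  1.00618653e-02,  1.99013994e-05]), 'eef_pos': array([0.2750005 , 0.61597959, 0.23061406]), 'orientation': array([ 2.08404276e-01,  9.78042549e-01, -6.50787560e-04, -8.08522529e-05]), 'ft_force': array([-0.54932098,  0.21710932,  0.3245428 ]), 'ft_torque': array([ 0.02082931,  0.00664298, -0.01486844]), 'grasp_force': 0.0, 'gripper_width': 1.001476480810354}
top 386.01998326302186 {'fx': 386.01998326302186, 'fy': 386.01998326302186, 'cx': 252.3489948204634, 'cy': 189.43070978417555}
top knob 0.62 [0.45  0.209 0.002] [193. 207.]
top knob 0.6 [0.531 0.213 0.004] [192. 187.]
top knob 0.45 [ 0.497  0.286 -0.002] [174. 196.]
top knob 0.38 [0.498 0.359 0.001] [156. 196.]
top hob 0.73 [ 
[... 311 characters left out ...]
395965936, 'cy': 199.57642417864676}
scene knob 0.75 [0.497 0.359 0.003] [327. 306.]
scene knob 0.61 [ 0.487  0.287 -0.   ] [315. 285.]
scene knob 0.6 [0.448 0.211 0.003] [311. 259.]
scene knob 0.51 [0.524 0.213 0.001] [291. 272.]
scene hob 0.78 [ 0.654 -0.091  0.004] [209. 220.]
scene hob 0.55 [ 0.529 -0.021  0.098] [251. 202.]
scene hob 0.31 [ 0.663  0.324 -0.   ] [273. 325.]
scene shaft_left_tip 0.43 [ 0.528 -0.02   0.098] [251. 202.]
scene shaft_right_tip 0.4 [ 0.539 -0.174  0.101] [225. 172.]
scene pot 0.59 [ 0.716 -0.201  0.087] [175. 190.]
scene pot 0.51 [ 0.305  0.27  -0.004] [357. 254.]
scene pot 0.24 [ 0.538 -0.177  0.104] [225. 171.]
scene dish 0.63 [0.705 0.029 0.084] [209. 240.]
```

View pics/top.png

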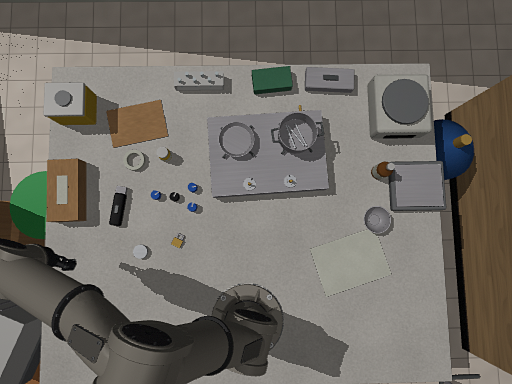

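View pics/scene.png

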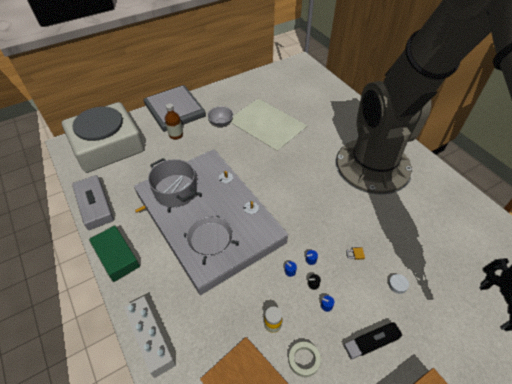

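The four knob-shaped candidates in the top picture are blue at (193,187), (193,207) and (156,196), and black at (174,196). The black one matches the description, at about (0.49, 0.286). The pot at (297,133) is on the hob's right (-y) side, so the target is the right shaft, near (0.539, -0.174). Next I'll move above the black knob and confirm it close up.

Request:
send_rows(
  plan=[
    {"turn": [0, 0, 0], "delta_pos": [-0.84, -0.53, 0], "grip": 1},
    {"turn": [0, 0, 0], "delta_pos": [-0.84, -0.53, 0], "grip": 1},
    {"turn": [0, 0, 0], "delta_pos": [-0.84, -0.53, 0], "grip": 1},
    {"turn": [0, 0, 0], "delta_pos": [-0.84, -0.53, 0], "grip": 1},
    {"turn": [0, 0, 0], "delta_pos": [-0.84, -0.53, 0], "grip": 1},
    {"turn": [0, 0, 0], "delta_pos": [-0.84, -0.53, 0], "grip": 1},
    {"turn": [0, 0, 0], "delta_pos": [-0.84, -0.53, 0], "grip": 1},
    {"turn": [0, 0, 0], "delta_pos": [-0.84, -0.53, 0], "grip": 1},
    {"turn": [0, 0, 0], "delta_pos": [-0.84, -0.53, 0], "grip": 1},
    {"turn": [0, 0, 0], "delta_pos": [-0.84, -0.53, 0], "grip": 1},
  ],
)

```text
time: 1.53
eef_pos: [0.3858, 0.4502, 0.2314]
orientation: [0.208, 0.978, 0.0, 0.0]
ft_force: [-0.4, 0.2, 0.1]
gripper_width: 0.998
grasp_force: 0.0
```

Request:
send_rows(
  plan=[
    {"turn": [0, 0, 0], "delta_pos": [-0.84, -0.53, 0.2], "grip": 1},
    {"turn": [0, 0, 0], "delta_pos": [-0.84, -0.53, 0.2], "grip": 1},
    {"turn": [0, 0, 0], "delta_pos": [-0.84, -0.53, 0.2], "grip": 1},
    {"turn": [0, 0, 0], "delta_pos": [-0.84, -0.53, 0.2], "grip": 1},
    {"turn": [0, 0, 0], "delta_pos": [-0.84, -0.53, 0.2], "grip": 1},
    {"turn": [0, 0, 0], "delta_pos": [-0.84, -0.53, 0.2], "grip": 1},
    {"turn": [0, 0, 0], "delta_pos": [-0.84, -0.53, 0.2], "grip": 1},
    {"turn": [0, 0, 0], "delta_pos": [-0.84, -0.53, 0.2], "grip": 1},
    {"turn": [0, 0, 0], "delta_pos": [0, 0, 0], "grip": 0.3},
    {"turn": [0, 0, 0], "delta_pos": [0, 0, 0], "grip": 0.3},
  ],
)

```text
time: 2.37
eef_pos: [0.474, 0.3178, 0.1992]
orientation: [0.209, 0.978, -0.0, -0.0]
ft_force: [-0.9, 0.1, 0.7]
gripper_width: 0.746
grasp_force: 0.0
```

```bash
cat > w.py <<'E'
from h import *
import sys
def look(name,qs):
    o=arm.get_obs(); c,W=cam2world('wrist'); im=arm.capture('wrist')
    save(name,cv2.resize(im,(768,576),interpolation=cv2.INTER_CUBIC)); np.savez('pics/'+name,W=W,im=im)
    print(o['time'],o['eef_pos'].round(4),R.from_quat(o['orientation']).as_matrix().round(3).tolist(),o['qpos'].round(2),o['gripper_width'],o['ft_force'].round(1))
    for q in qs:
        for r in arm.mark_of('wrist',q)[:4]:
            p=(W@np.append(r['centre'],1))[:3]; print(q,round(r['p'],2),p.round(4),proj(c,W,p).round(1))
if __name__=='__main__':
    c,W=cam2world('wrist'); print(np.array(c['mount']).round(3).tolist(),c['fx'])
    look(sys.argv[1],sys.argv[2:])
E
python3 w.py w1 knob
```

```text
[[0.001, 0.946, 0.324, 0.084], [1.0, -0.0, -0.001, 0.001], [-0.001, 0.324, -0.946, -0.143], [0.0, 0.0, 0.0, 1.0]] 268.11703274483904
2.3667 [0.474  0.3178 0.1992] [[-0.912, 0.41, -0.0], [0.41, 0.912, -0.0], [-0.0, -0.0, -1.0]] [-0.87  0.29  0.2   1.89 -0.07  0.97  0.51] 0.7462690052879255 [-0.9  0.1  0.7]
knob 0.72 [ 0.4974  0.361  -0.0025] [287.  168.1]
knob 0.68 [ 0.4474  0.2125 -0.0039] [170.5 178.8]
knob 0.65 [0.5284 0.2167 0.0018] [200.4 229. ]
knob 0.58 [0.4941 0.2855 0.003 ] [234.1 189.4]
```

View pics/w1.png

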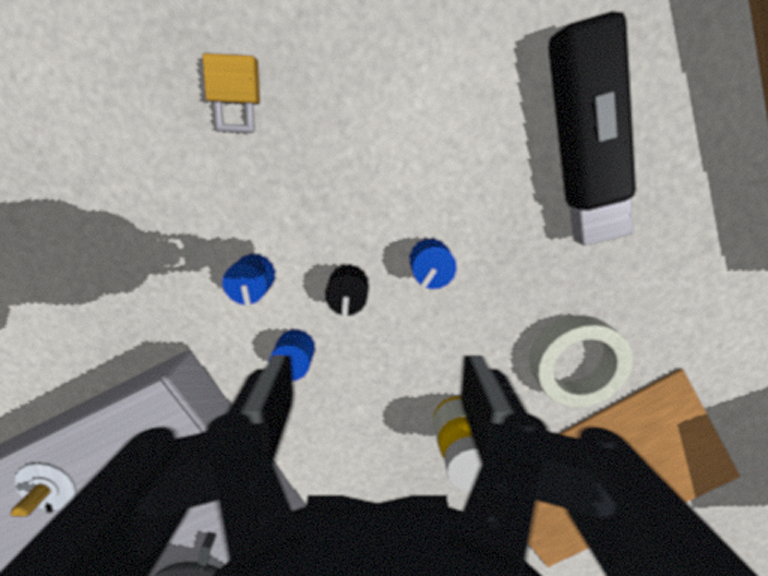

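The wrist picture confirms the black knob at enlarged (347,290), with its white pointer at (346,306). The blue look-alikes are at (248,279), (292,352) and (432,263). I'll measure the pointer now.

```bash
python3 - <<'E'
from h import *
d=np.load('pics/w1.npz');im=d['im'].astype(int);W=d['W'];c=arm.get_calibration('wrist')
sub=im[170:215,210:255]
g=sub.sum(2); 
# black blob
blk=((sub.max(2)<45)).astype(np.uint8)
n,l,s,ce=cv2.connectedComponentsWithStats(blk)
i=1+np.argmax(s[1:,4]); print(s[i],ce[i]+[210,170])
hull=cv2.convexHull(np.argwhere(l==i)[:,::-1].astype(np.int32)); m=np.zeros_like(blk); cv2.fillConvexPoly(m,hull,1)
for r in sub[10:42,12:40].max(2): print(*['%3d'%x for x in r])
E
```

```text
[  7   7  28  32 628] [230.97929936 191.64968153]
 76  34  20  11  12  26   7   9  15  21  18  14  15  27  12  17  15  17  42  81 125 174 201 203 201 199 198 194
 45  23  10  25  13  10  13   0  20   8  13  20  14   7  24  24  13   8  17  28  78 145 194 200 204 196 198 192
 18  12   9  24  17   1  19   8   5  17  15  11  19   3  20  20   6  10   7   6  43 115 175 201 201 195 197 192
 14  13  11  16  16  15  18  15  25  24  25  19   5  16  11   0   9  15  18  24  34  83 147 184 198 191 190 191
 12  10  21  17  13  27  17  30  25  23  27  28  26  20  18  22  16  17  10  13  14  45  98 155 188 189 190 190
 18  28  25  26  29  36  28  25  28  25  25  26  28  30  27  22  26  21   6  20  11  22  63 125 173 193 192 192
 26  21  28  13  24  29  19  30  25  22  24  31  27  27  21  27  22  28  24  11  14  10  48 113 171 195 193 191
 32  26  29  31  31  23  23  27  27  31  28  22  30  27  23  30  30  25  23  27  10  10  47 116 174 198 196 193
 23  28  29  25  19  17  22  32  20  33  25  28  26  26  27  25  23  23  27  29  21  13  42 115 171 193 195 192
 23  34  21  29  23  29  21  27  31  27  2
[... 1833 characters left out ...]
 190 199 193 184 183 185 185
 60  31  22  21  25  74 151 200 195 159  79  25  25  17  11  23  32  47  83 139 180 200 190 192 185 187 186 187
114  72  40  21  15  72 153 200 198 153  76  15  15  22  27  44  67 103 140 176 193 198 197 190 186 188 188 191
167 131  85  58  47  77 156 199 199 150  71  24  22  38  63  95 129 173 191 200 202 200 199 193 186 189 189 193
193 174 146 130 113 117 162 197 193 150  84  59  74  91 124 157 181 196 199 202 203 202 196 194 189 188 194 195
192 192 190 184 175 169 180 201 195 169 137 136 144 154 178 189 196 198 198 196 198 200 200 196 195 189 195 200
188 188 195 194 195 196 197 203 202 196 192 192 195 198 197 200 199 195 194 194 192 197 198 194 194 195 199 200
```

```bash
python3 - <<'E'
from h import *
d=np.load('pics/w1.npz');W=d['W'];c=arm.get_calibration('wrist')
A=pix2z(c,W,230.25,197.5,.034);B=pix2z(c,W,229.5,209,.034);v=B-A
print(A,B,np.linalg.norm(v),np.degrees(np.arctan2(v[1],v[0])))
for u,vv in [(217.5,192),(244.3,192),(230.5,196.5)]: print(pix2z(c,W,u,vv,.034))
# left-edge check
im=d['im'].astype(int).max(2)
for v_ in (186,190,194,198): print(v_,im[v_,208:224],im[v_,238:250])
E
```

```text
[0.49290467 0.28289033 0.034     ] [0.50631181 0.27543688 0.034     ] 0.01533966218587405 -29.071036184763013
[0.4800951  0.27180689 0.034     ]
[0.4934605  0.30159697 0.034     ]
[0.4918503 0.2837346 0.034    ]
186 [111 115 115 113 114 111 107 111 114 106  95  57  26  17  26  21] [ 22  28  24  11  14  10  48 113 171 195 193 191]
190 [110 115 112 111 114 115 112 115 109  84  49  30  25  29  26  22] [ 34  27  26  29  33  21  27  87 157 189 193 193]
194 [112 115 114 110 116 114 119 107  83  34  24  27  31  23  28  25] [ 29  29  31  28  21  26  46 113 175 196 199 194]
198 [127 118 109 112 110 107 109 109  86  43  16  24  24  25  22  29] [ 26  29  26  23  21  34  85 156 198 198 202 194]
```

Request:
send_rows(
  plan=[
    {"turn": [0, 0, 0], "delta_pos": [-0.49, -0.4, 0.8], "grip": 0.2},
    {"turn": [0, 0, 0], "delta_pos": [-0.49, -0.4, 0.8], "grip": 0.2},
    {"turn": [0, 0, 0], "delta_pos": [-0.49, -0.4, 0.9], "grip": 0.2},
    {"turn": [0, 0, 0], "delta_pos": [0, 0, 1], "grip": 0.2},
    {"turn": [0, 0, 0], "delta_pos": [0, 0, 1], "grip": 0.2},
    {"turn": [0, 0, 0], "delta_pos": [0, 0, 1], "grip": 0.2},
    {"turn": [0, 0, 0], "delta_pos": [0, 0, 1], "grip": 0.2},
    {"turn": [0, 0, 0], "delta_pos": [0, 0, 1], "grip": 0.2},
    {"turn": [0, 0, 0], "delta_pos": [0, 0, 0], "grip": 0.2},
  ],
)

```text
time: 3.22
eef_pos: [0.4884, 0.285, 0.0462]
orientation: [0.208, 0.978, -0.002, -0.002]
ft_force: [-0.9, 0.2, -0.5]
gripper_width: 0.602
grasp_force: 0.0
```

```bash
python3 w.py w2 knob
```

```text
[[0.001, 0.946, 0.324, 0.084], [1.0, -0.0, -0.001, 0.001], [-0.001, 0.324, -0.946, -0.143], [0.0, 0.0, 0.0, 1.0]] 268.11703274483904
3.2167 [0.4884 0.285  0.0462] [[-0.914, 0.406, -0.004], [0.406, 0.914, -0.002], [0.002, -0.004, -1.0]] [-0.78  0.49  0.17  2.   -0.13  0.66  0.63] 0.6021896761839516 [-0.9  0.2 -0.5]
knob 0.8 [5.278e-01 2.172e-01 4.000e-04] [195.3 282.6]
knob 0.77 [0.4942 0.2858 0.0009] [253.7 219.8]
knob 0.77 [ 0.4974  0.3616 -0.0009] [348.6 184.7]
knob 0.65 [ 0.4471  0.2137 -0.0043] [144.  200.6]
```

View pics/w2.png

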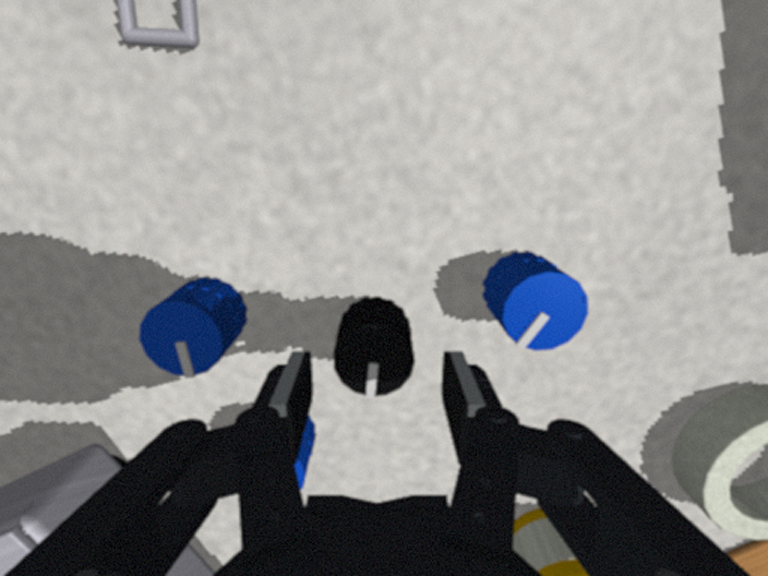

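The black knob's top is centred at about (374,357) between the pads at (303,380) and (453,380). Its pointer runs to (372,394). The left pad is clear of the blue knob behind it.

```bash
python3 - <<'E'
from h import *
d=np.load('pics/w2.npz');im=d['im'].astype(int).max(2);W=d['W'];c=arm.get_calibration('wrist')
sub=im[236:266,222:278]
m=(sub>110).astype(np.uint8); n,l,s,ce=cv2.connectedComponentsWithStats(m)
for r in range(240,268,2): print(r,*['%3d'%x for x in im[r,220:280:1]][::1])
E
```

```text
240 165 171 138  60  15  15  27  18  18  15  25  18   5  11  20  12  13  15  23  11  22  15  17  21  10  20  17  18  15  21  25   9  14  18  20  17   0  23  15  10  12  19   6  22  15  18  21  17  22  11  14  11   9   9   4  55 133 183 202 204
242 199 192 150  65   8  21  20   6  16  14  14  11  20  12   8  15  22   2  16  17   8  20  11  12  12  44  76  86  85  83  76  68  41  29  15  17  17  19  12  20  11  17  16  18   9  13  15  25  10  22  15  21   6  13  19  78 152 195 202 200
244 198 195 144  69  19  16  16  24  20  19  14  11  15   4  14  22  25  18  14  20  20   8  16   9  26  66 103 118 115 116 117 101  67  30  20  12   3  20  18   5  19  25  17  16  16   0   7  23  24  13  24  14  11  18  53 122 177 196 196 195
246 206 198 164 106  41   0  19  22  22  17  10  11  15  13  13  14  14  11  22  27  17  24  21  15  32  73 109 113 117 117 113  90  52  16   0  25   9  25  13  19  19  18  21  14  29  17  12  11  18  14  13  20  10  22  78 149 185 190 192 193
248 200 201 194 167 107  48  12   4  14  21   4  28  23  18   9  20  21  12  15   0  15   8   8   8  44  87 112 116 115 116 
[... 1615 characters left out ...]
 201 203 199 201 202 197 201 195 194 183 170 156 136 122 103  89 108 166 198 203 202 199 171 114  51  39  46  55  58  63  76 113 143 168 190 200 203 205 202 204 198 193 197 199 201 198 207 204 202 203 200 195 199
264 204 202 199 202 200 206 204 203 198 203 198 201 197 196 195 193 196 194 198 197 198 194 188 184 197 199 201 201 201 183 168 164 172 178 183 189 196 200 200 205 204 203 204 202 204 202 195 197 198 199 198 200 203 204 205 202 204 200 201 200
266 204 202 202 199 199 198 194 198 202 198 199 201 200 198 197 199 194 196 199 201 197 190 186 187 185 184 189 190 196 197 196 198 195 198 200 202 202 198 198 201 197 196 195 193 193 193 191 196 193 194 196 196 198 202 205 203 202 199 198 194
```

```bash
python3 - <<'E'
from h import *
d=np.load('pics/w2.npz');W=d['W'];c=arm.get_calibration('wrist')
A=pix2z(c,W,248.7,242,.034);B=pix2z(c,W,246.9,262.7,.034);v=B-A
print(A,B,np.linalg.norm(v),np.degrees(np.arctan2(v[1],v[0])))
l=np.array([pix2z(c,W,u,v,.034)[:2] for u,v in [(223.3,242),(224.7,248),(228.7,255),(234.7,260.),(240,262.),(275.7,242),(273.8,248),(268.5,256),(260.5,261.5)]])
from scipy.optimize import least_squares as L
print(L(lambda p:np.hypot(*(l-p[:2]).T)-.018,[.49,.284]).x, L(lambda p:np.hypot(*(l-p[:2]).T)-p[2],[.49,.284,.018]).x)
E
```

```text
[0.4932536  0.28239172 0.034     ] [0.50717645 0.27483785 0.034     ] 0.015840033744438656 -28.482122535641743
[0.49175049 0.28345526] [0.49288627 0.2829566  0.01711894]
```

Request:
send_rows(
  plan=[
    {"turn": [0, 0, 0], "delta_pos": [-0.19, 0, 0.6], "grip": 0.2},
    {"turn": [0, 0, 0], "delta_pos": [0, 0, 0.6], "grip": 0.2},
    {"turn": [0, 0, 0], "delta_pos": [0, 0, 0.5], "grip": 0.2},
    {"turn": [0, 0, 0], "delta_pos": [0, 0, 0], "grip": 0.2},
    {"turn": [0, 0, 0], "delta_pos": [0, 0, 0], "grip": -1},
    {"turn": [0, 0, 0], "delta_pos": [0, 0, 0], "grip": -1},
    {"turn": [0, 0, 0], "delta_pos": [0, 0, 0], "grip": -1},
    {"turn": [0, 0, 0], "delta_pos": [0, 0, 0], "grip": -1},
  ],
  squeeze=60,
)

```text
time: 3.98
eef_pos: [0.4942, 0.2835, 0.0157]
orientation: [0.208, 0.978, 0.0, 0.0]
ft_force: [-0.2, -0.3, -1.0]
gripper_width: 0.394
grasp_force: 59.7
```

Request:
send_rows(
  plan=[
    {"turn": [0, 0, 0], "delta_pos": [0, 0, -0.8], "grip": -1},
    {"turn": [0, 0, 0], "delta_pos": [0, 0, -1], "grip": -1},
    {"turn": [0, 0, 0], "delta_pos": [0, 0, -1], "grip": -1},
    {"turn": [0, 0, 0], "delta_pos": [-0.57, -1, -1], "grip": -1},
    {"turn": [0, 0, 0], "delta_pos": [-0.57, -1, -1], "grip": -1},
    {"turn": [0, 0, 0], "delta_pos": [-0.57, -1, -1], "grip": -1},
    {"turn": [0, 0, 0], "delta_pos": [-0.57, -1, -1], "grip": -1},
    {"turn": [0, 0, 0], "delta_pos": [-0.57, -1, -0.9], "grip": -1},
    {"turn": [0, 0, 0], "delta_pos": [-0.57, -1, -0.6], "grip": -1},
    {"turn": [0, 0, 0], "delta_pos": [-0.57, -1, 0], "grip": -1},
  ],
)

```text
time: 4.82
eef_pos: [0.511, 0.1223, 0.1842]
orientation: [0.208, 0.978, 0.001, 0.002]
ft_force: [1.8, 0.6, -1.3]
gripper_width: 0.397
grasp_force: 59.9
```

Request:
send_rows(
  plan=[
    {"turn": [0, 0, 0], "delta_pos": [-0.57, -1, 0], "grip": -1},
    {"turn": [0, 0, 0], "delta_pos": [-0.57, -1, 0], "grip": -1},
    {"turn": [0, 0, 0], "delta_pos": [-0.57, -1, 0], "grip": -1},
    {"turn": [0, 0, 0], "delta_pos": [-0.57, -1, 0], "grip": -1},
    {"turn": [0, 0, 0], "delta_pos": [-0.57, -1, 0], "grip": -1},
    {"turn": [0, 0, 0], "delta_pos": [-0.57, -1, 0], "grip": -1},
    {"turn": [0, 0, 0], "delta_pos": [-0.57, -1, 0], "grip": -1},
    {"turn": [0, 0, 0], "delta_pos": [-0.57, -1, 0], "grip": -1},
    {"turn": [0, 0, 0], "delta_pos": [-0.57, -1, 0], "grip": -1},
    {"turn": [0, 0, 0], "delta_pos": [-0.57, -1, 0], "grip": -1},
  ],
)

```text
time: 5.65
eef_pos: [0.5323, -0.1072, 0.1817]
orientation: [0.208, 0.978, 0.0, 0.0]
ft_force: [-0.6, 0.7, -0.4]
gripper_width: 0.4
grasp_force: 59.9
```

Request:
send_rows(
  plan=[
    {"turn": [0, 0, 0], "delta_pos": [-0.55, -1, 0], "grip": -1},
    {"turn": [0, 0, 0], "delta_pos": [-0.55, -1, 0], "grip": -1},
    {"turn": [0, 0, 0], "delta_pos": [0, 0, 0], "grip": -1},
    {"turn": [0, 0, 0], "delta_pos": [0, 0, 0], "grip": -1},
  ],
)

```text
time: 5.98
eef_pos: [0.5359, -0.1527, 0.1815]
orientation: [0.21, 0.978, -0.0, 0.0]
ft_force: [0.7, -0.6, -0.3]
gripper_width: 0.393
grasp_force: 59.9
```

```bash
python3 w.py w3 shaft_right_tip knob pot
```

```text
[[0.001, 0.946, 0.324, 0.084], [1.0, -0.0, -0.001, 0.001], [-0.001, 0.324, -0.946, -0.143], [0.0, 0.0, 0.0, 1.0]] 268.11703274483904
5.9833 [ 0.5359 -0.1527  0.1815] [[-0.912, 0.41, 0.0], [0.41, 0.912, -0.0], [-0.0, -0.0, -1.0]] [-0.17  0.3   0.41  1.94 -0.15  0.93  1.45] 0.39326229758737696 [ 0.7 -0.6 -0.3]
shaft_right_tip 0.71 [ 0.5423 -0.1781  0.096 ] [227.6 212. ]
shaft_right_tip 0.54 [ 5.826e-01 -5.487e-01 -5.000e-04] [ 21.1 302.2]
knob 0.93 [ 0.5374 -0.1482  0.1665] [256.5 231.7]
pot 0.93 [ 0.7115 -0.1995  0.0802] [274.7 333.7]
```

View pics/w3.png

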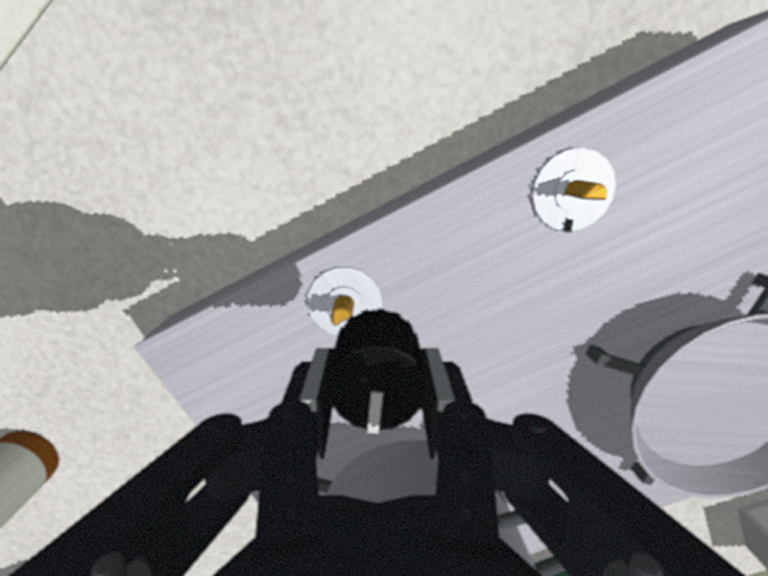

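The right collar is at (343,300), partly hidden by the held knob. The other (left, dish-side) shaft is at (575,190). I'll sidestep to see the collar's mark.

Request:
send_rows(
  plan=[
    {"turn": [0, 0, 0], "delta_pos": [-0.9, 0.5, 0], "grip": -1},
    {"turn": [0, 0, 0], "delta_pos": [-0.9, 0.5, 0], "grip": -1},
    {"turn": [0, 0, 0], "delta_pos": [0, 0, 0], "grip": -1},
    {"turn": [0, 0, 0], "delta_pos": [0, 0, 0], "grip": -1},
  ],
)

```text
time: 6.52
eef_pos: [0.5778, -0.1468, 0.181]
orientation: [0.207, 0.978, -0.0, -0.0]
ft_force: [-0.1, -0.4, -1.5]
gripper_width: 0.395
grasp_force: 59.9
```

```bash
python3 w.py w4 shaft_right_tip; python3 -c "
import cv2
from h import *
im=np.load('pics/w4.npz')['im'];save('w4c',cv2.resize(im[120:300,150:330],(720,720)[:2] and (600,600),interpolation=cv2.INTER_CUBIC))"
```

```text
[[0.001, 0.946, 0.324, 0.084], [1.0, -0.0, -0.001, 0.001], [-0.001, 0.324, -0.946, -0.143], [0.0, 0.0, 0.0, 1.0]] 268.11703274483904
6.5167 [ 0.5778 -0.1468  0.181 ] [[-0.914, 0.406, -0.0], [0.406, 0.914, -0.0], [0.0, -0.0, -1.0]] [-0.17  0.37  0.4   1.86 -0.17  0.95  1.45] 0.3946558796642351 [-0.1 -0.4 -1.5]
shaft_right_tip 0.67 [ 0.542  -0.1783  0.1012] [199.3 176.2]
```

View pics/w4c.png

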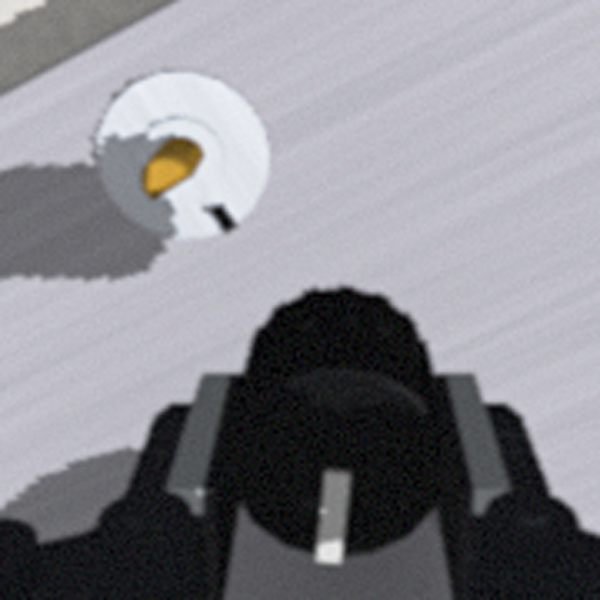

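```bash
python3 - <<'E'
from h import *
from scipy.optimize import least_squares as L
d=np.load('pics/w4.npz');W=d['W'];im=d['im'].astype(int);c=arm.get_calibration('wrist')
f=lambda x,y:((x+.5)/600*180+150-.5,(y+.5)/600*180+120-.5)
P=lambda x,y,z:pix2z(c,W,*f(x,y),z)[:2]
E=np.array([P(x,y,.073) for x,y in [(271,155),(186,70),(245,95),(125,92),(186,240),(255,210),(97,150),(110,200)]])
r=L(lambda p:np.hypot(*(E-p[:2]).T)-.025,[.54,-.175]);C=r.x;print('collar',C,(r.fun*1e3).round(1))
a,b=P(212,208,.073),P(229,228,.073)
ang=lambda v:np.degrees(np.arctan2(v[1],v[0]))
print('mark',a,b,ang(b-a),ang((a+b)/2-C),np.hypot(*(b-C)))
t=proj(c,W,[*C,.1]);print('tip pred px',t,'crop',(t-[150,120])*600/180)
# brass mask
m=(im[...,0]-im[...,2]>50)&(im[...,0]>90); m[:, :190]=0;m[:,225:]=0;m[:150]=0;m[200:]=0
ys,xs=np.nonzero(m);print(xs.min(),xs.max(),ys.min(),ys.max())
for y in range(ys.min(),ys.max()+1): print(y,*['%3d,%3d'%(im[y,x,0],im[y,x,2]) if m[y,x] else '   .   ' for x in range(xs.min(),xs.max()+1)])
# knob pointer in hand
pts=[(338,470),(329,563)]
o=arm.get_obs();z=o['eef_pos'][2]-.0157+.034
A,B=P(*pts[0],z),P(*pts[1],z);print('knob ptr',A,B,ang(B-A),np.hypot(*(B-A)))
E
```

```text
collar [ 0.54115329 -0.17750322] [-0.   0.3  0.7 -0.3  0.   0.3  0.2  0.8]
mark [ 0.55784898 -0.17699643] [ 0.56544115 -0.17516457] 13.565206265300837 3.971621018790368 0.024400194357832652
tip pred px [199.99401857 174.63127349] crop [166.64672856 182.10424496]
193 209 162 178
162    .       .       .       .       .       .       .       .     98, 42  96, 28  95, 27  97, 29 103, 36    .       .       .       .   
163    .       .       .       .       .       .       .     95, 35  95, 25  97, 29 101, 28 100, 23  97, 22    .     96, 37    .       .   
164    .       .       .       .       .       .     98, 33  97, 31  93, 23 102, 37 104, 33 105, 34  99, 28 104, 35 107, 24 120, 31 138, 86
165    .       .       .       .       .    102, 39 100, 34  98, 32 100, 35 102, 33 106, 30 107, 34 108, 34 108, 31 123, 37 131, 35 134, 55
166    .       .       .       .    110, 40 113, 31 113, 30 118, 39 115, 33 116, 34 113, 36 118, 37 115, 32 120, 37 124, 31 129, 34 130, 41
167    .       .       .    136, 55 141, 35 152, 44 154, 46 149, 42 146, 38 141, 41 134, 40 125, 41 122, 36 126, 37 132, 
[... 960 characters left out ...]
  .       .       .       .       .   
175 139, 62 182, 51 209, 61 214, 64 208, 57 207, 58 193, 57 174, 57 165, 84    .       .       .       .       .       .       .       .   
176 135, 69 174, 52 193, 54 189, 52 186, 50 168, 46 158, 70    .       .       .       .       .       .       .       .       .       .   
177    .    139, 55 143, 39 128, 34 124, 47    .       .       .       .       .       .       .       .       .       .       .       .   
178    .       .    106, 52  91, 40    .       .       .       .       .       .       .       .       .       .       .       .       .   
knob ptr [ 0.57773951 -0.14548528] [ 0.59377975 -0.1542562 ] -28.670159427530578 0.018281648259042643
```

```bash
python3 - <<'E'
from h import *
d=np.load('pics/w4.npz');W=d['W'];im=d['im'].astype(int);c=arm.get_calibration('wrist')
C=np.array([.5412,-.1775]);ang=lambda v:np.degrees(np.arctan2(v[1],v[0]))
sub=255-im[176:194,206:226].max(2); w=np.clip(sub-130,0,None)*1.
ys,xs=np.mgrid[176:194,206:226]; 
# keep dark core
w[(im[176:194,206:226].max(2)>110)]=0
p=np.array([pix2z(c,W,x,y,.073)[:2] for x,y in zip(xs.ravel(),ys.ravel())]);w=w.ravel()
m=(p*w[:,None]).sum(0)/w.sum();print('mark c',m,ang(m-C),np.hypot(*(m-C)),(w>0).sum())
for y in range(178,192): print(y,*['%3d'%q for q in im[y,206:224].max(1)])
# flat edge from bright R channel half level
q=[]
for y in range(171,177):
    row=im[y,192:212,0]-im[y,192:212,2]; k=[i for i in range(3,20) if row[i]<95 and row[i-1]>=95]; 
    if k: i=k[0]; x=192+i-1+(row[i-1]-95)/(row[i-1]-row[i]); q.append(pix2z(c,W,x,y,.0995)[:2])
q=np.array(q);print(q);v=q[-1]-q[0];n=np.linalg.svd(q-q.mean(0))[2][1];n*=np.sign(n@(q.mean(0)-C));print('flat normal',ang(n),'off',n@(q.mean(0)-C))
E
```

```text
mark c [ 0.56182956 -0.17548537] 5.57767748013305 0.020727703383098806 27
178 236 235 235 235 234 230 235 238 239 239 236 235 238 235 235 233 233 236
179 235 235 235 233 232 229 231 239 239 240 238 237 235 237 234 235 234 234
180 235 237 232 233 227 229 232 230 230 232 227 233 240 236 235 234 235 232
181 234 237 235 234 222 208 203 184 172 161 158 206 238 238 237 235 235 234
182 231 235 238 233 208 161 143 121  86  65  82 161 229 239 238 237 236 236
183 231 232 236 237 221 184 151 104  46  14  35 105 188 235 239 237 236 231
184 233 231 234 237 235 230 213 155  85  32  17  54 127 197 235 240 233 223
185 232 231 235 235 237 237 233 209 144  71  26  23  65 141 212 233 224 209
186 232 233 229 235 234 238 238 234 196 129  54   9  27  84 165 207 210 197
187 233 232 228 231 234 236 237 237 229 172  87  27  22  59 120 169 196 199
188 232 233 230 230 232 235 239 237 235 202 133  72  65  98 141 178 196 202
189 232 233 234 232 231 234 234 234 232 218 183 133 127 163 189 199 196 199
190 227 229 227 227 228 227 227 224 217 210 198 179 182 191 203 202 201 197
191 219 216 215 218 217 214 208 203 197 199 197 201 197 203 199 200 200 197
[[ 0.54056372 -0.17115612]
 [ 0.54101628 -0.17233737]
 [ 0.54129326 -0.17391981]
 [ 0.54152793 -0.17560309]
 [ 0.5417534  -0.17731262]
 [ 0.54191466 -0.17917237]]
flat normal 9.088946225755153 off 0.0005511008996189324
```

The collar's black mark is at crop (220,217), about 8° in world yaw, and the knob's pointer is at -28.7°. I'll turn the knob by +36.5°, descend beside the shaft and take one close look.

Request:
send_rows(
  plan=[
    {"turn": [0, 0, -0.76], "delta_pos": [0, 0, 0], "grip": -1},
    {"turn": [0, 0, -0.76], "delta_pos": [0, 0, 0], "grip": -1},
    {"turn": [0, 0, -0.76], "delta_pos": [0, 0, 0], "grip": -1},
    {"turn": [0, 0, -0.76], "delta_pos": [0, 0, 0], "grip": -1},
    {"turn": [0, 0, -0.76], "delta_pos": [0, 0, 0.8], "grip": -1},
    {"turn": [0, 0, -0.76], "delta_pos": [0, 0, 0.8], "grip": -1},
    {"turn": [0, 0, -0.76], "delta_pos": [0, 0, 0.8], "grip": -1},
    {"turn": [0, 0, 0], "delta_pos": [0, 0, 0], "grip": -1},
    {"turn": [0, 0, 0], "delta_pos": [0, 0, 0], "grip": -1},
    {"turn": [0, 0, 0], "delta_pos": [0, 0, 0], "grip": -1},
  ],
)

```text
time: 7.45
eef_pos: [0.5773, -0.1482, 0.1342]
orientation: [-0.107, 0.994, -0.0, 0.0]
ft_force: [0.3, -0.1, -1.3]
gripper_width: 0.399
grasp_force: 59.9
```

```bash
python3 w.py w5 shaft_right_tip; python3 -c "
from h import *
im=np.load('pics/w5.npz')['im'];save('w5c',cv2.resize(im[130:300,150:350],(800,680)[:2] and (700,595),interpolation=cv2.INTER_CUBIC))"
```

```text
[[0.001, 0.946, 0.325, 0.083], [1.0, -0.0, -0.0, 0.001], [-0.0, 0.325, -0.946, -0.143], [0.0, 0.0, 0.0, 1.0]] 268.11703274483904
7.45 [ 0.5773 -0.1482  0.1342] [[-0.977, -0.213, 0.001], [-0.213, 0.977, -0.0], [-0.001, -0.0, -1.0]] [-0.05  0.41  0.25  1.89 -0.13  0.86  2.05] 0.398796443363328 [ 0.3 -0.1 -1.3]
shaft_right_tip 0.55 [ 0.5403 -0.1756  0.101 ] [221.4 162.7]
```

View pics/w5c.png

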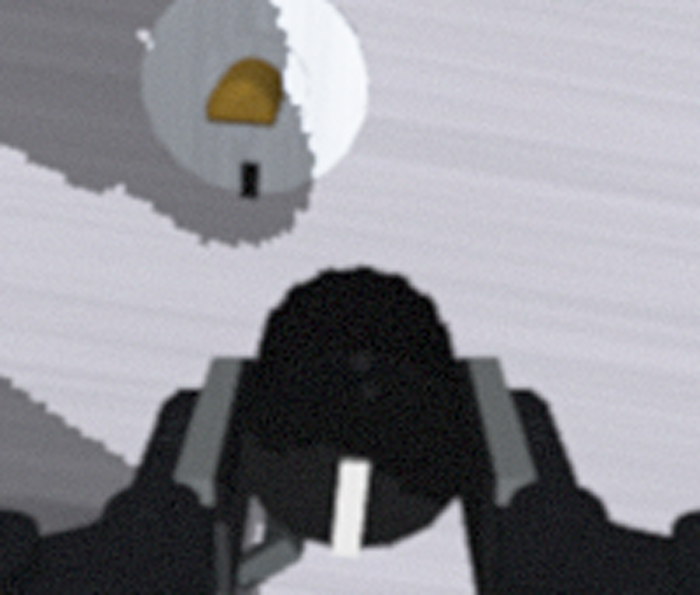

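The shaft's D face is at crop (245,93) with its flat edge from (208,122) to (275,126). The mark is at (250,180) and the held knob's pointer runs from (355,460) to (346,555), so they're nearly aligned.

```bash
python3 - <<'E'
from h import *
from scipy.optimize import least_squares as L
d=np.load('pics/w5.npz');W=d['W'];c=arm.get_calibration('wrist')
f=lambda x,y:((x+.5)/3.5+150-.5,(y+.5)/3.5+130-.5)
P=lambda x,y,z:pix2z(c,W,*f(x,y),z)[:2]
ang=lambda v:np.degrees(np.arctan2(v[1],v[0]))
E=np.array([P(x,y,.073) for x,y in [(369,90),(355,140),(318,178),(142,85),(250,195),(175,158),(205,182)]])
r=L(lambda p:np.hypot(*(E-p[:2]).T)-.025,[.54,-.175]);C=r.x;print('collar',C,(r.fun*1e3).round(1))
a,b=P(251,162,.073),P(250,195,.073);print('mark',a,b,ang(b-a),ang(b-C),ang((a+b)/2-C))
a,b=P(208,122,.099),P(275,126,.099);v=b-a;n=np.array([-v[1],v[0]]);n*=np.sign(n@[1,0]);print('flat',a,b,ang(n),'mid',(a+b)/2,np.hypot(*v))
n/=np.hypot(*n);print('tip centre est',(a+b)/2-n*.0025)
z=.1342-.0157+.034
A,B=P(355,460,z),P(346,555,z);u=(B-A)/np.hypot(*(B-A));print('knob',A,B,ang(u),np.hypot(*(B-A)),'centre',B-.018*u)
t=arm.get_obs();Rm=R.from_quat(t['orientation']).as_matrix()
E=np.array([P(x,y,z) for x,y in [(255,500),(290,530),(400,537),(440,510)]])
r=L(lambda p:np.hypot(*(E-p[:2]).T)-.018,[.577,-.148]);print('knob circ',r.x,(r.fun*1e3).round(1))
E
```

```text
collar [ 0.5407315  -0.17750736] [-0.  -0.  -0.1 -0.   0.1 -0.2  0.1]
mark [ 0.55786162 -0.17542773] [ 0.56562958 -0.17424944] 8.625211218339958 7.4548221990430825 7.237786059920014
flat [ 0.54381406 -0.18370929] [ 0.54180971 -0.17082939] 8.845335481812944 mid [ 0.54281188 -0.17726934] 0.013034927511726338
tip centre est [ 0.54034162 -0.17765376]
knob [ 0.57744394 -0.1470762 ] [ 0.59511466 -0.14468702] 7.70000532107673 0.017831502369275453 centre [ 0.57727696 -0.14709878]
knob circ [ 0.57548591 -0.14797777] [-0.1  0.   0.1 -0.1]
```

Request:
send_rows(
  plan=[
    {"turn": [0, 0, 0], "delta_pos": [0.7, -0.37, 0], "grip": -1},
    {"turn": [0, 0, 0], "delta_pos": [0.7, -0.37, 0], "grip": -1},
    {"turn": [0, 0, 0], "delta_pos": [0.7, -0.36, 0], "grip": -1},
    {"turn": [0, 0, 0], "delta_pos": [0, 0, 0], "grip": -1},
    {"turn": [0, 0, 0], "delta_pos": [0, 0, 0], "grip": -1},
    {"turn": [0, 0, 0], "delta_pos": [0, 0, 0], "grip": -1},
  ],
)

```text
time: 8.05
eef_pos: [0.5408, -0.179, 0.1337]
orientation: [-0.109, 0.994, -0.0, 0.0]
ft_force: [0.2, 0.1, -1.1]
gripper_width: 0.396
grasp_force: 59.9
```

Request:
send_rows(
  plan=[
    {"turn": [0, 0, 0], "delta_pos": [0, 0, 0.4], "grip": -1},
    {"turn": [0, 0, 0], "delta_pos": [0, 0, 0.4], "grip": -1},
    {"turn": [0, 0, 0], "delta_pos": [0, 0, 0.1], "grip": -1},
    {"turn": [0, 0, 0], "delta_pos": [0, 0, 0.1], "grip": -1},
    {"turn": [0, 0, 0], "delta_pos": [0, 0, 0.1], "grip": -1},
    {"turn": [0, 0, 0], "delta_pos": [0, 0, 0.1], "grip": -1},
    {"turn": [0, 0, 0], "delta_pos": [0, 0, 0], "grip": -1},
    {"turn": [0, 0, 0], "delta_pos": [0, 0, 0], "grip": -1},
  ],
)

```text
time: 8.72
eef_pos: [0.541, -0.1785, 0.1093]
orientation: [-0.109, 0.994, -0.0, 0.0]
ft_force: [0.5, -0.2, -0.8]
gripper_width: 0.399
grasp_force: 59.9
```

Request:
send_rows(
  plan=[
    {"turn": [0, 0, 0], "delta_pos": [0, 0, 0.12], "grip": -1},
    {"turn": [0, 0, 0], "delta_pos": [0, 0, 0.12], "grip": -1},
    {"turn": [0, 0, 0], "delta_pos": [0, 0, 0.12], "grip": -1},
    {"turn": [0, 0, 0], "delta_pos": [0, 0, 0.12], "grip": -1},
    {"turn": [0, 0, 0], "delta_pos": [0, 0, 0], "grip": -1},
    {"turn": [0, 0, 0], "delta_pos": [0, 0, 0], "grip": -1},
  ],
)

```text
time: 9.22
eef_pos: [0.541, -0.1785, 0.0996]
orientation: [-0.109, 0.994, -0.0, -0.0]
ft_force: [1.6, -0.5, -1.5]
gripper_width: 0.397
grasp_force: 59.9
```

Request:
send_rows(
  plan=[
    {"turn": [0, 0, 0], "delta_pos": [0, 0, 0.1], "grip": -1},
    {"turn": [0, 0, 0], "delta_pos": [0, 0, 0.1], "grip": -1},
    {"turn": [0, 0, 0], "delta_pos": [0, 0, 0.1], "grip": -1},
    {"turn": [0, 0, 0], "delta_pos": [0, 0, 0], "grip": -1},
    {"turn": [0, 0, 0], "delta_pos": [0, 0, 0], "grip": -1},
  ],
)

```text
time: 9.63
eef_pos: [0.5412, -0.1786, 0.0938]
orientation: [-0.109, 0.994, -0.0, 0.0]
ft_force: [-0.4, 0.6, 6.2]
gripper_width: 0.399
grasp_force: 60.2
```

Request:
send_rows(
  plan=[
    {"turn": [0, 0, 0], "delta_pos": [0, 0, 0.1], "grip": -1},
    {"turn": [0, 0, 0], "delta_pos": [0, 0, 0.08], "grip": -1},
    {"turn": [0, 0, 0], "delta_pos": [0, 0, 0], "grip": -1},
    {"turn": [0, 0, 0], "delta_pos": [0, 0, 0], "grip": -1},
  ],
)

```text
time: 9.97
eef_pos: [0.5414, -0.1786, 0.0911]
orientation: [-0.109, 0.994, 0.0, 0.0]
ft_force: [-4.8, 2.5, 20.4]
gripper_width: 0.398
grasp_force: 62.3
```

Request:
send_rows(
  plan=[
    {"turn": [0, 0, 0], "delta_pos": [0, 0, 0], "grip": -1},
    {"turn": [0, 0, 0], "delta_pos": [0, 0, 0], "grip": -1},
    {"turn": [0, 0, 0], "delta_pos": [0, 0, 0], "grip": -1},
    {"turn": [0, 0, 0], "delta_pos": [0, 0, 0], "grip": -1},
    {"turn": [0, 0, 0], "delta_pos": [0, 0, 0], "grip": -1},
  ],
)

```text
time: 10.38
eef_pos: [0.5414, -0.1786, 0.0911]
orientation: [-0.109, 0.994, -0.0, 0.001]
ft_force: [-4.8, 2.7, 20.1]
gripper_width: 0.395
grasp_force: 62.2
```

```bash
python3 w.py w6 knob
```

```text
[[0.001, 0.946, 0.325, 0.083], [1.0, -0.0, -0.0, 0.001], [-0.0, 0.325, -0.946, -0.143], [0.0, 0.0, 0.0, 1.0]] 268.11703274483904
10.3833 [ 0.5414 -0.1786  0.0911] [[-0.976, -0.217, 0.001], [-0.217, 0.976, 0.0], [-0.001, -0.0, -1.0]] [ 0.01  0.43  0.24  1.97 -0.15  0.75  2.13] 0.39485053902981654 [-4.8  2.7 20.1]
knob 0.97 [ 0.5421 -0.1746  0.0756] [255.2 233.3]
```

View pics/w6.png

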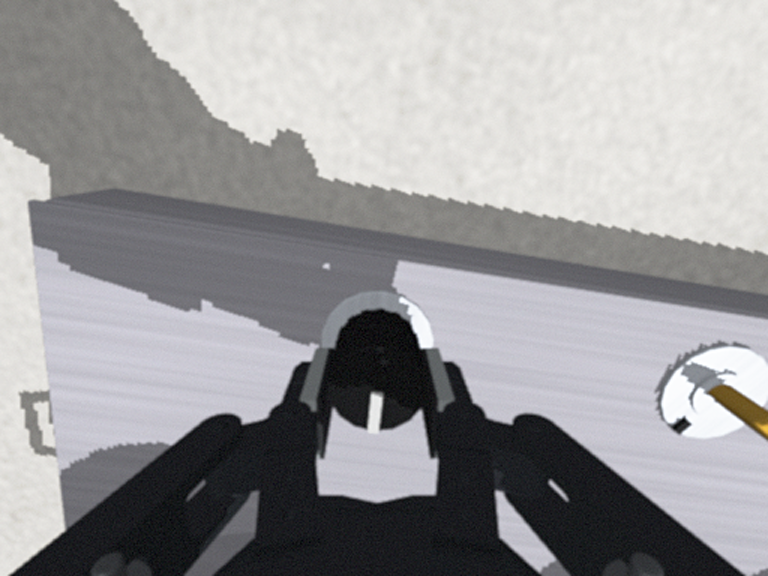

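The knob at (378,370) sits concentric in the right collar. It hasn't slipped in the grip, and its underside is about 76 mm above the desk. The 20 N reading, above the spring's 8.6 N, means it's against the stop, so I'm handing in.

```bash
python3 -c "
from rig import arm
print(arm.finish_job())"
```

```text
the job is handed in; nothing more can be done
None
```

I fitted the black knob on the right valve shaft (the pot's side) with the flats matched to about 1°, pressed it to its stop at 20 N with the gripper still holding it, and handed the job in; the hand-in gave no verdict.

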